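# Take the depth of a bored box blank with the depth gauge

### The job

Measure the depth hole in the middle of the wooden box blank that is held in the metal chuck: take the depth gauge from its stand, lay its bar flat across the rim of that blank, and with the bar lying there push the rod down gently until it stands on the bottom of the depth hole. Then put the gauge back in its stand, bar in the two notches and grip upwards, with the rod still set to the depth it found; keep from disturbing the other things on the bench.

Things in the scene. Friction and masses are not known exactly. Their poses are not given: they have to be found in the camera images.
- gauge: depth gauge: a wooden bar 150 x 26 x 18 mm (x, y, z) with a brass bush in its middle (22 mm across, standing 6 mm above the bar) through which a steel rod slides. Origin at the centre of the bar's underside, x along the bar, z up towards the grip. Bar and rod together about 150 g. It starts in the stand
- rod_travel (a joint): travel of the gauge's rod in m: 0 when the rod's tip is flush with the bar's underside, growing as the rod is pushed down (the tip then stands out that far below the bar), 0 to 0.075. A stiff fit: it slides only under about 5 N against the bar and otherwise stays, so the gauge can be carried by its grip. Starts between 0.003 and 0.014
- gauge_rod: the gauge's sliding steel rod with its grip, 8 mm across, 136 mm long overall; origin at its tip, z up along the rod towards the grip
- rod_grip (a point): centre of the dark wooden grip on top of the rod: a block 34 mm along the gauge's x, 20 mm along its y, 32 mm high; pinch it from above across its 20 mm. It lies on the rod's axis, 120 mm above the rod's tip
- rod_tip (a point): lower end of the steel rod, 8 mm across, flat with slightly rounded edge, on the gauge's z axis
- stand: wooden gauge stand: base 150 x 74 x 12 mm and two upright cheeks 14 mm thick at x = -50 and +50 mm. Origin at the centre of the base's underside. Each cheek has a notch 36 mm wide (y from -18 to 18 mm) whose floor is 92 mm above the underside, between ears that reach 104 mm; the bar lies along the stand's x in both notches and the rod hangs free between the cheeks
- chuck: steel four-jaw lathe chuck lying on its back, 100 mm across, jaw tops 58 mm above its underside; origin at the centre of the underside. It holds one blank, on the same axis, whose underside is 48 mm and whose rim is 143 mm above the bench. Fixed to the bench
- blank_a: pale turned box blank, 80 mm across, held fast, outwardly like the other two; origin: centre of its underside, z up, rim at z = 95 mm. Open on top: a recess 46 mm wide and 18 mm deep, and in the middle of its floor a flat-bottomed depth hole 16 mm wide, its bottom 35 to 70 mm below the rim, unknown, different in each. One of the three, drawn anew, sits in the chuck, two in the spigot board
- blank_b: pale turned box blank, 80 mm across, held fast, outwardly like the other two; origin: centre of its underside, z up, rim at z = 95 mm. Open on top: a recess 46 mm wide and 18 mm deep, and in the middle of its floor a flat-bottomed depth hole 16 mm wide, its bottom 35 to 70 mm below the rim, unknown, different in each. One of the three, drawn anew, sits in the chuck, two in the spigot board
- blank_c: pale turned box blank, 80 mm across, held fast, outwardly like the other two; origin: centre of its underside, z up, rim at z = 95 mm. Open on top: a recess 46 mm wide and 18 mm deep, and in the middle of its floor a flat-bottomed depth hole 16 mm wide, its bottom 35 to 70 mm below the rim, unknown, different in each. One of the three, drawn anew, sits in the chuck, two in the spigot board
- chuck_key: bystander: T-shaped steel chuck key, cross bar 90 mm, stem 100 mm along its x, 14 mm high, lying near the chuck; origin under the middle of the cross bar
- drill_bit: bystander: steel saw-tooth boring bit, head 28 mm across, 75 mm shank along -x, lying near the stand; origin under the back of the head
- wax_tin: bystander: round tin 72 mm across, 42 mm high; origin at the centre of its underside
- sanding_block: bystander: cork block 100 x 55 x 32 mm; origin at the centre of its underside
- calipers: bystander: steel outside calipers lying flat, 100 x 95 mm, 14 mm high; origin under the pivot
- gouge: bystander: turning gouge 440 mm long lying along its x, wooden handle to -x, 34 mm thick; origin near its middle, on the bench
Mind the look-alikes: they are no part of the job. Leave any green or purple look-alike of the chuck alone.

How it is judged:
By the outcome, as a careful person would: the job done as asked, in the order asked, and still so for the second after the job is handed in, with the robot touching nothing.
It also fails if it takes over 70 s, if anything falls off the work surface, if the arm or the gripper's body presses on something with over 40 N, if the wrist force passes 120 N, or if a joint passes its speed limit or range.

### The arm

A 7-joint arm with a two-finger parallel gripper is mounted at the origin on the work surface. World frame = base frame: x ahead of the robot, y to its left, z up, the work surface at z = 0. Lengths are in m, angles in rad, forces in N, time in s.
With the tool pointing down it reaches from about 0.425 to 0.925 m from the base axis. Payload 6.8 kg.
Tool frame: the origin (TCP) lies midway between the tips of the shut fingers; the grasp point (between the pads) lies 19 mm behind it; z points along the fingers, y is the direction in which the jaws open and shut (so a half turn about z gives the same grasp; the last joint's range is limited). The gripper opens to 85 mm and grips with 20 to 120 N. Pads are 22 mm wide; open, the fingers measure 114 mm over their backs; the gripper's body (76 mm by 85 mm) begins 54 mm behind the grasp point. The pads swing forward as they close: fully open they stand 13 mm farther back than shut.
Start: joints at [1.231, 0.477, 0.022, 1.555, -0.011, 1.109, -0.083], TCP at [0.155, -0.657, 0.231] pointing down, gripper open.
Joint ranges: [-2.96, 2.96], [-0.34, 2.1], [-1.41, 1.46], [0.24, 2.44], [-1.37, 4.51], [0.17, 1.92], [-2.96, 2.96]. Speed limits (rad/s): [2.39, 2.39, 3.14, 3.14, 3.14, 3.14, 3.14].

### API

Orientations are given as a unit quaternion [w, x, y, z].
In Python, from station import bot, vision gives the robot as it stands.
- The arm moves only by the tool move_arm, never from a script. Its argument "increments" is text: rows parted by semicolons, each of 7 numbers parted by spaces: the opening, from 0 (shut) to 1 (fully open), then the shift along the world's x, y, z in mm, then the turn, a rotation vector about the world's x, y, z in rad. In form: grip x y z rx ry rz; .... A call has exactly 8 rows; each row shifts and turns the commanded pose from where the row before left it; what a row does not reach is not made up. A row lasts 1/8 s, in which the tool goes at most 62.5 mm and 10.7 degrees, less where a joint would pass 70% of its speed; a pose out of reach is approached as far as the arm can. A call with a gripper value outside its range is refused whole. The fingers move at their own pace and stop on an object; "newtons" is the grip in N (left out, the last holds). Time passes only in rows, so rows that do not move let the fingers close, or fill a call up. It gives the time, the measured TCP pose, the force and the opening at its end, in the units of the state.
- bot.get_obs(): the state, without advancing time (a new reading comes with each control period).
- vision.read_camera(name): name is "scene" or "top" or "wrist"; returns (picture, depth): 480x640x3 uint8, red, green, blue; 480x640 float32, m along the optical axis (not along the pixel's ray), 0 where there is no reading.
- vision.calibration(name): a dict with "fx", "fy", "cx", "cy" (pixels), "R" (3x3) and "t" (3): a world point X has camera coordinates R X + t; the wrist camera has in their place "hand_eye" (4x4, takes a point from camera to tool coordinates, whose origin is the TCP and whose axes are the flange's). Camera axes: x right, y down, z forward; pixel columns grow to the right and rows downward; lengths in m; the calibration is good to about 2 mm. The wrist camera is an equidistant fisheye: a pixel r from the principal point sees the ray r / f radians off the axis. A picture is of the moment at which its call begins: read the wrist's pose just before it. calibration takes no time and is no camera call.
- bot.hand_in(): hands the job in, once; it reports no verdict.
The state is a dict: "t": time; "q": joint angles; "joint_vel": joint speeds; "joint_torque": joint torques, N m; "eef_pos": TCP position; "tool_rot": TCP orientation; "contact_force": force on the tool from outside, world axes, zero at the start; "torque": the same for the moment, N m; "gripper_width": opening from 0.0 (shut) to 1.0 (fully open).
Only numpy, scipy, OpenCV 4.12 (cv2) and the standard library are available. Lean on these libraries where they do the work, as an engineer would, in place of code of your own. Each camera call takes 0.05 s, during which the arm holds its last target.

## Working session

There is one attempt and no reset: what is moved stays moved. The work goes in short steps, Python scripts to look and compute and a tool call to move; the robot and the scene stay as the last step left them, time stands still between calls to the robot, and variables do not carry over. Pictures are saved under pics/ and viewed, and the job is handed in when it is done.

Besides the shell and the picture viewer there is one more tool, called after "Request:" in YAML: its name, and indented under it one key for each argument. move_arm: Moves the arm, as the interface text tells. Its arguments: {"type":"object","properties":{"increments":{"type":"string"},"newtons":{"type":"number"}},"required":["increments"]}

```bash
ls; mkdir -p pics
python3 - <<'E'
from station import bot, vision
import cv2
print(bot.get_obs())
for n in ("scene","top"):
    p,d=vision.read_camera(n)
    cv2.imwrite(f"pics/{n}0.png",p[:,:,::-1])
    import numpy as np
    np.save(f"{n}0.npy",d); np.save(f"{n}0_rgb.npy",p)
    print(vision.calibration(n))
print(vision.calibration("wrist"))
E
```

```text
pics
{'t': 0.0, 'q': array([ 1.23089855,  0.47780689,  0.02234433,  1.55648169, -0.01150921,
        1.10930671, -0.08308499]), 'joint_vel': array([ 1.27016623e-03, -3.96523067e-04, -4.22808980e-05, -4.66775805e-04,
        7.85906327e-06,  4.56470093e-04, -5.15111742e-04]), 'joint_torque': array([ 1.53350888e-04, -5.96462202e+01,  1.60814624e+00, -2.81198448e+01,
        1.24701503e-02,  9.52636474e-03, -1.77918182e-06]), 'eef_pos': array([ 0.15490905, -0.65635556,  0.2303085 ]), 'tool_rot': array([-9.20805797e-04,  9.93289177e-01,  1.15653501e-01, -1.74685687e-04]), 'contact_force': array([-1.70365982, -0.79890334,  0.74945013]), 'torque': array([-0.01397196, -0.01383278, -0.04416171]), 'gripper_width': 1.0025791592469744}
{'fx': 448.85667823287565, 'fy': 448.85667823287565, 'cx': 318.50532237498277, 'cy': 239.86435400992121, 'R': array([[-0.34425046,  0.93884912,  0.00734488],
       [ 0.68281081,  0.25572227, -0.68437966],
       [-0.64440749, -0.23058285, -0.72908884]]), 't': array([ 0.23337011, -0.27598142,  1.51669127])}
{'fx': 446.8545990905842, 'fy': 446.8545990905842, 'cx': 316.20322451951205, 'cy': 241.41462196305275, 'R': array([[-0.01499422, -0.99980054, -0.01319265],
       [-0.9968095 ,  0.01598125, -0.07820116],
       [ 0.07839639,  0.01197799, -0.99685031]]), 't': array([-0.04210271,  0.54396742,  0.99137804])}
{'fx': 371.64829954431775, 'fy': 371.64829954431775, 'cx': 323.4185542512963, 'cy': 240.76469644582517, 'hand_eye': array([[-2.84257296e-04, -9.51190093e-01, -3.08605453e-01,
         7.91296488e-02],
       [ 9.99999226e-01,  1.03408035e-04, -1.23982830e-03,
        -1.32330316e-03],
       [ 1.21122468e-03, -3.08605567e-01,  9.51189328e-01,
        -1.41571906e-01],
       [ 0.00000000e+00,  0.00000000e+00,  0.00000000e+00,
         1.00000000e+00]])}
```

View pics/scene0.png

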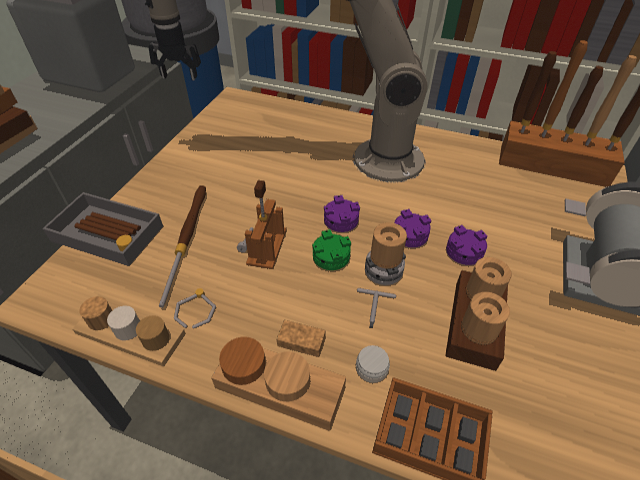

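View pics/top0.png

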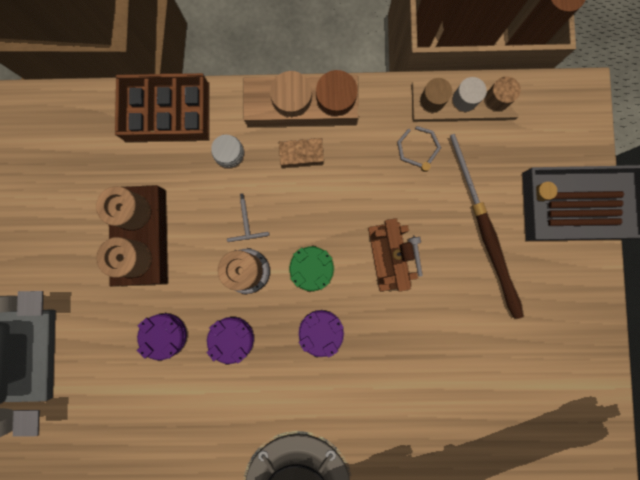

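Run:
```python
import cv2
a=cv2.imread("pics/top0.png")[195:315,200:460]; b=cv2.imread("pics/scene0.png")[170:290,220:420]
cv2.imwrite("pics/c1.png",cv2.resize(a,None,fx=3,fy=3,interpolation=cv2.INTER_CUBIC))
cv2.imwrite("pics/c2.png",cv2.resize(b,None,fx=4,fy=4,interpolation=cv2.INTER_CUBIC))
```

```text
(no output)
```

View pics/c1.png

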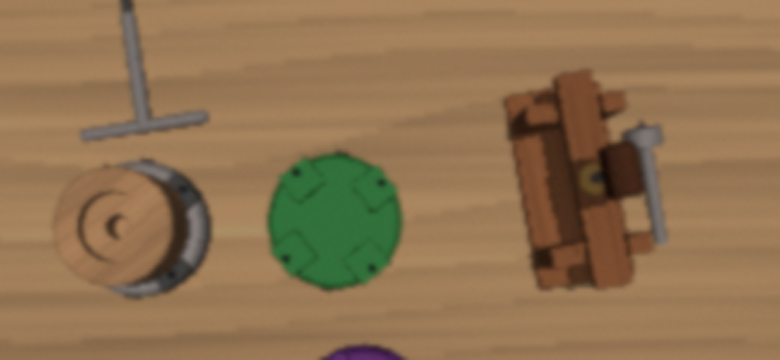

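View pics/c2.png

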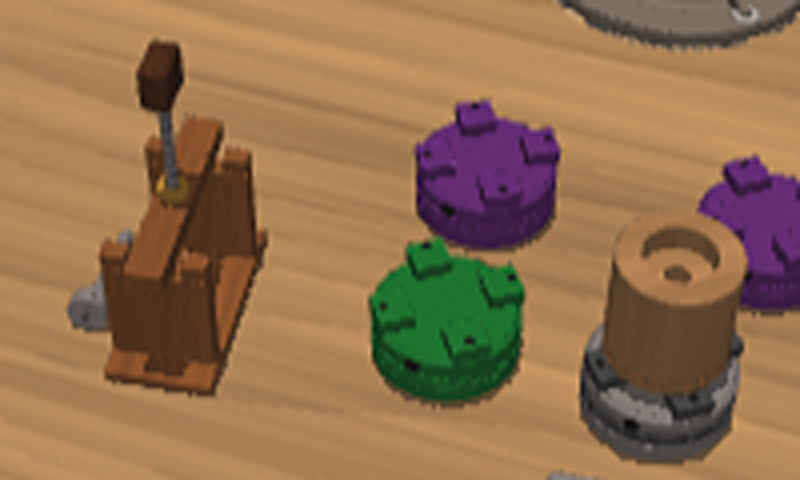

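```bash
cat > h.py <<'E'
import numpy as np, cv2
from station import bot, vision
from scipy.spatial.transform import Rotation as Rn
def ray(n,uv):
    c=vision.calibration(n); d=np.array([(uv[0]-c['cx'])/c['fx'],(uv[1]-c['cy'])/c['fy'],1.])
    return -c['R'].T@c['t'], c['R'].T@d
def onplane(n,uv,z):
    o,d=ray(n,uv); return o+d*(z-o[2])/d[2]
def proj(n,X):
    c=vision.calibration(n); p=c['R']@np.asarray(X)+c['t']; return np.array([c['fx']*p[0]/p[2]+c['cx'],c['fy']*p[1]/p[2]+c['cy']])
def wpose():
    o=bot.get_obs(); q=o['tool_rot']; return o['eef_pos'],Rn.from_quat([q[1],q[2],q[3],q[0]]).as_matrix(),o
def wray(uv,pos,R):
    c=vision.calibration('wrist'); H=c['hand_eye']
    x=(uv[0]-c['cx'])/c['fx'];y=(uv[1]-c['cy'])/c['fy'];r=np.hypot(x,y)+1e-12
    d=np.array([np.sin(r)*x/r,np.sin(r)*y/r,np.cos(r)])
    return pos+R@H[:3,3], R@H[:3,:3]@d
def wplane(uv,z,pos,R):
    o,d=wray(uv,pos,R); return o+d*(z-o[2])/d[2]
def wproj(X,pos,R):
    c=vision.calibration('wrist'); H=c['hand_eye']
    p=H[:3,:3].T@(R.T@(np.asarray(X)-pos)-H[:3,3]); r=np.hypot(p[0],p[1]); th=np.arctan2(r,p[2])
    return np.array([c['cx']+c['fx']*th*p[0]/r,c['cy']+c['fy']*th*p[1]/r])
E
python3 - <<'E'
from h import *
d=np.load('top0.npy'); c=vision.calibration('top')
def pts(n,d):
    c=vision.calibration(n)
    v,u=np.mgrid[:480,:640]; P=np.stack([(u-c['cx'])/c['fx']*d,(v-c['cy'])/c['fy']*d,d],-1)
    return (P-c['t'])@c['R']
P=pts('top',d)
for nm,(x0,x1,y0,y1) in {'blank':(210,275,245,300),'stand':(360,430,210,300),'boards':(90,170,180,290)}.items():
    Q=P[y0:y1,x0:x1].reshape(-1,3)
    m=Q[:,2]>0.03
    print(nm,np.histogram(Q[m,2],bins=np.arange(0.03,0.25,0.01)))
Q=P[245:300,210:275].reshape(-1,3); m=(Q[:,2]>0.135)&(Q[:,2]<.15); 
q=Q[m]; print('rim',q.mean(0),q.min(0),q.max(0)); 
print(cv2.minEnclosingCircle((q[:,:2]*1000).astype(np.float32)))
Q=P[210:300,360:430].reshape(-1,3)
for lo,hi in((.2,.23),(.105,.125),(.09,.105)):
    q=Q[(Q[:,2]>lo)&(Q[:,2]<hi)]
    print(lo,len(q),q.mean(0),cv2.minAreaRect((q[:,:2]*1000).astype(np.float32)))
P=pts('scene',np.load('scene0.npy'))
Q=P[170:215,240:290].reshape(-1,3);q=Q[(Q[:,2]>.2)&(Q[:,2]<.23)];print(q.mean(0),cv2.minAreaRect((q[:,:2]*1000).astype(np.float32)))
Q=P[215:260,365:415].reshape(-1,3);q=Q[(Q[:,2]>.137)&(Q[:,2]<.15)];print(q.mean(0),cv2.minEnclosingCircle((q[:,:2]*1000).astype(np.float32)))
E
```

```text
blank (array([ 21, 233, 123,  35,  22,  31,  43,  29,  37, 364,  65, 837,   0,
         0,   0,   0,   0,   0,   0,   0,   0]), array([0.03, 0.04, 0.05, 0.06, 0.07, 0.08, 0.09, 0.1 , 0.11, 0.12, 0.13,
       0.14, 0.15, 0.16, 0.17, 0.18, 0.19, 0.2 , 0.21, 0.22, 0.23, 0.24]))
stand (array([ 23,  16,  10,  16,  16,  21,  89, 496, 615,   4,   5,   2,   3,
         1,   0,   0,   7,  16,  29, 193,   0]), array([0.03, 0.04, 0.05, 0.06, 0.07, 0.08, 0.09, 0.1 , 0.11, 0.12, 0.13,
       0.14, 0.15, 0.16, 0.17, 0.18, 0.19, 0.2 , 0.21, 0.22, 0.23, 0.24]))
boards (array([ 156,  166, 1774,  529,  128,  134,  139,  183,  179,  741,  311,
       1652,    0,    0,    0,    0,    0,    0,    0,    0,    0]), array([0.03, 0.04, 0.05, 0.06, 0.07, 0.08, 0.09, 0.1 , 0.11, 0.12, 0.13,
       0.14, 0.15, 0.16, 0.17, 0.18, 0.19, 0.2 , 0.21, 0.22, 0.23, 0.24]))
rim [0.4791659  0.105072   0.14339671] [0.43960466 0.06621862 0.13526519] [0.51921196 0.14429987 0.14734271]
((479.3526916503906, 105.55438995361328), 40.063053131103516)
0.2 238 [ 0.50673221 -0.21673904  0.22115588] ((507.13665771484375, -218.41741943359375), (33.9427604675293, 20.536174774169922), 7.850077152252197)
0.105 947 [ 0.50600177 -0.21778596  0.11069066] ((506.85931396484375, -216.4144287109375), (149.89605712890625, 67.88086700439453), 8.346264839172363)
0.09 257 [ 0.50950613 -0.21143401  0.10051688] ((508.5037536621094, -216.65383911132812), (144.18994140625, 70.12419891357422), 8.86280345916748)
[ 0.51520829 -0.21178005  0.21608204] ((511.84918212890625, -214.32073974609375), (37.03456115722656, 20.53286361694336), 6.992008686065674)
[0.48579888 0.10964579 0.14216309] ((482.5490417480469, 107.39446258544922), 41.92389678955078)
```

Request:
move_arm:
  increments: "1 33 45 14 0 0 -0.0115;1 33 45 14 0 0 -0.0115;1 33 45 14 0 0 -0.0115;1 33 45 14 0 0 -0.0115;1 33 45 14 0 0 -0.0115;1 33 45 14 0 0 -0.0115;1 33 45 14 0 0 -0.0115;1 33 45 14 0 0 -0.0115"

```text
t: 1.1
eef_pos: [0.4197, -0.2953, 0.3435]
tool_rot: [-0.0, 0.998, 0.07, -0.0]
contact_force: [1.1, -0.7, -0.3]
gripper_width: 1.0
```

Request:
move_arm:
  increments: "1 -1 49 0 0 0 0;1 -1 49 0 0 0 0;1 -1 49 0 0 0 0;1 -1 49 0 0 0 0;1 -1 49 0 0 0 0;1 -1 49 0 0 0 0;1 -1 49 0 0 0 0;1 -1 47 0 0 0 0"

```text
t: 2.1
eef_pos: [0.4105, 0.0945, 0.3432]
tool_rot: [0.0, 0.998, 0.07, -0.0]
contact_force: [1.6, -0.9, -0.1]
gripper_width: 1.005
```

Run:
```python
from h import *
pos,R,o=wpose(); p,d=vision.read_camera('wrist')
np.savez('w1.npz',pos=pos,R=R,p=p,d=d); cv2.imwrite('pics/w1.png',p[:,:,::-1])
print(o['t'],pos,o['q'],o['joint_vel'].max()); u=wproj([.480,.106,.143],pos,R);print(u)
u=u.astype(int); print(np.round(d[u[1]-20:u[1]+21:2,u[0]-20:u[0]+21:2],3))
```

```text
2.1 [0.41053129 0.09452688 0.34317802] [ 0.27472615 -0.02063491 -0.62486798  1.9306239  -0.01241261  1.22784083
 -1.77674524] 0.14588686162445477
[323.39741526 133.50432949]
[[0.323 0.322 0.336 0.338 0.341 0.341 0.341 0.338 0.339 0.34  0.339 0.339
  0.34  0.341 0.339 0.34  0.34  0.329 0.323 0.323 0.324]
 [0.324 0.339 0.341 0.34  0.34  0.339 0.34  0.341 0.34  0.341 0.341 0.343
  0.34  0.34  0.34  0.341 0.341 0.341 0.33  0.324 0.324]
 [0.336 0.341 0.34  0.341 0.341 0.343 0.34  0.341 0.342 0.34  0.342 0.341
  0.34  0.342 0.342 0.341 0.341 0.341 0.34  0.328 0.325]
 [0.341 0.342 0.342 0.343 0.341 0.341 0.34  0.342 0.34  0.341 0.34  0.342
  0.341 0.342 0.341 0.341 0.341 0.343 0.34  0.341 0.325]
 [0.342 0.343 0.343 0.343 0.342 0.343 0.342 0.343 0.343 0.341 0.342 0.342
  0.341 0.343 0.342 0.342 0.342 0.343 0.343 0.343 0.334]
 [0.343 0.343 0.343 0.343 0.342 0.343 0.342 0.342 0.342 0.342 0.342 0.343
  0.343 0.344 0.341 0.343 0.344 0.343 0.343 0.344 0.343]
 [0.345 0.343 0.343 0.343 0.344 0.343 0.342 0.343 0.378 0.377 0.376 0.375
  0.342 0.343 0.344 0.344 0.344 0.344 0.344 0.343 0.343]
 [0.344 0
[... 1122 characters left out ...]
48 0.349 0.348 0.348 0.348 0.35  0.349 0.344]
 [0.349 0.349 0.35  0.35  0.348 0.349 0.35  0.348 0.347 0.349 0.349 0.349
  0.35  0.351 0.35  0.349 0.349 0.349 0.35  0.35  0.337]
 [0.35  0.35  0.35  0.35  0.35  0.35  0.35  0.351 0.351 0.35  0.35  0.35
  0.35  0.348 0.351 0.35  0.35  0.349 0.351 0.343 0.332]
 [0.346 0.35  0.35  0.35  0.351 0.35  0.351 0.349 0.35  0.351 0.351 0.351
  0.351 0.351 0.352 0.35  0.35  0.35  0.345 0.333 0.334]
 [0.334 0.345 0.35  0.353 0.351 0.35  0.352 0.352 0.35  0.35  0.35  0.353
  0.351 0.351 0.35  0.351 0.352 0.347 0.334 0.333 0.334]
 [0.334 0.333 0.338 0.347 0.351 0.352 0.351 0.353 0.352 0.351 0.352 0.351
  0.352 0.354 0.352 0.352 0.344 0.336 0.334 0.334 0.333]]
```

View pics/w1.png

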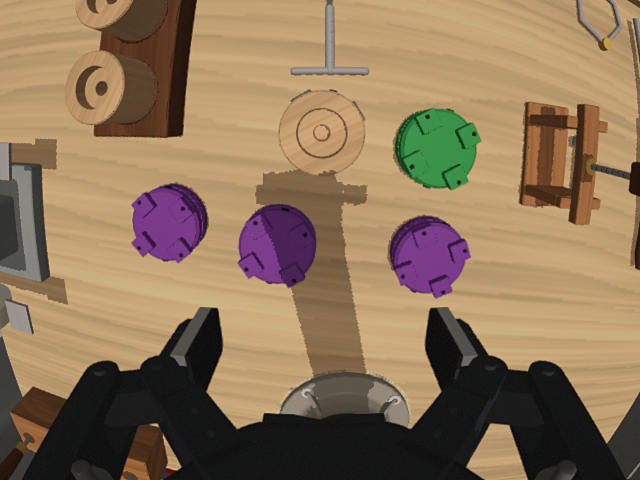

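The wrist view shows the chuck's blank at (322,132), with its hole in view; the two board blanks are at (102,88) and top left. There are purple chucks at (170,222), (278,244) and (428,255), a green one at (437,148), and the gauge in its stand at about (585,165). The blank in the steel chuck is my choice. Next I measure it.

```bash
cat >> h.py <<'E'
def wcloud(d,pos,R):
    c=vision.calibration('wrist'); H=c['hand_eye']
    v,u=np.mgrid[:480,:640]; x=(u-c['cx'])/c['fx'];y=(v-c['cy'])/c['fy'];r=np.hypot(x,y)+1e-12
    k=np.tan(r)/r*d
    P=np.stack([x*k,y*k,d],-1)
    P[d<=0]=np.nan
    return (P@H[:3,:3].T+H[:3,3])@R.T+pos
E
python3 - <<'E'
from h import *
z=np.load('w1.npz'); P=wcloud(z['d'],z['pos'],z['R'])
Q=P[85:180,272:372].reshape(-1,3); Q=Q[np.isfinite(Q[:,2])]
r=np.hypot(*(Q[:,:2]-[.48,.106]).T)
for lo,hi in((.138,.15),(.118,.13)):
    q=Q[(Q[:,2]>lo)&(Q[:,2]<hi)&(r<.05)]; print(np.median(q[:,2]),q.mean(0),cv2.minEnclosingCircle((q[:,:2]*1000).astype(np.float32)))
q=Q[(Q[:,2]<.117)&(r<.012)]; print(len(q),np.median(q,0),q[:,2].std())
# colour: rim edge circle by hough / contour in image
p=z['p']; g=cv2.cvtColor(p,cv2.COLOR_RGB2GRAY)
c=cv2.HoughCircles(g[80:185,270:375],cv2.HOUGH_GRADIENT_ALT,1,5,param1=150,param2=0.5,minRadius=5,maxRadius=50)
for u,v,rr in c[0]:
    zz=.143 if rr>15 else .125
    print(u+270,v+80,rr,wplane((u+270,v+80),zz,z['pos'],z['R']))
E
```

```text
0.14187921495397235 [0.48050397 0.10790407 0.14184163] ((480.1631164550781, 107.99968719482422), 40.176021575927734)
0.12399518927492362 [0.48032828 0.10797073 0.12409105] ((480.31329345703125, 107.9039306640625), 23.603029251098633)
199 [0.47991488 0.1082732  0.08911935] 0.005406996605009335
321.0 132.0 42.923267 [0.48106937 0.10834536 0.143     ]
321.0 132.0 24.745974 [0.48106937 0.10834536 0.143     ]
316.0 109.0 18.96475 [0.50141076 0.11574165 0.143     ]
321.0 132.0 9.278669 [0.48067331 0.10842122 0.125     ]
297.0 157.0 10.866834 [0.45353255 0.12802478 0.125     ]
287.0 129.0 11.293368 [0.47935923 0.14108267 0.125     ]
```

Request:
move_arm:
  increments: "1 3 -41 0 0 0 0;1 3 -41 0 0 0 0;1 3 -41 0 0 0 0;1 3 -41 0 0 0 0;1 3 -41 0 0 0 0;1 3 -41 0 0 0 0;1 3 -41 0 0 0 0;1 3 -37 0 0 0 0"

```text
t: 3.15
eef_pos: [0.4346, -0.2326, 0.343]
tool_rot: [-0.0, 0.998, 0.07, -0.0]
contact_force: [0.4, 0.6, -0.1]
gripper_width: 1.001
```

Run:
```python
from h import *
z=np.load('w1.npz'); P=wcloud(z['d'],z['pos'],z['R']); Q=P[85:180,272:372].reshape(-1,3); Q=Q[np.isfinite(Q[:,2])]
q=Q[np.hypot(*(Q[:,:2]-[.4801,.108]).T)<.006]; print('hole',len(q),np.percentile(q[:,2],[5,25,50,75,95]))
pos,R,o=wpose(); p,d=vision.read_camera('wrist')
np.savez('w2.npz',pos=pos,R=R,p=p,d=d); cv2.imwrite('pics/w2.png',p[:,:,::-1])
print(o['t'],pos,o['q'])
u=wproj([.507,-.217,.22],pos,R).astype(int);print(u)
x0,y0=u-100; 
cv2.imwrite('pics/w2c.png',cv2.resize(p[max(0,u[1]-75):u[1]+75,u[0]-100:u[0]+100,::-1],None,fx=4,fy=4,interpolation=cv2.INTER_CUBIC))
P=wcloud(d,pos,R);Q=P.reshape(-1,3);Q=Q[np.isfinite(Q[:,2])];Q=Q[np.hypot(*(Q[:,:2]-[.507,-.217]).T)<.1]
print(np.histogram(Q[:,2],bins=np.arange(.08,.24,.005)))
for lo,hi in((.212,.235),(.112,.125),(.1045,.1155),(.095,.1045)):
    q=Q[(Q[:,2]>lo)&(Q[:,2]<hi)]
    if len(q): print(lo,len(q),np.median(q[:,2]),q.mean(0),cv2.minAreaRect((q[:,:2]*1000).astype(np.float32)))
```

```text
hole 100 [0.08780689 0.08844109 0.0889087  0.08945142 0.09004527]
3.15 [ 0.43457091 -0.23263848  0.34298411] [ 0.60814704  0.09515581 -0.26168571  1.81464286  0.0261973   1.23574022
 -1.09270636]
[318 131]
(array([  31,   71,  211,   41,  899, 2275,  263,    0,    0,    0,    0,
          0,    0,    0,    0,    0,    0,    0,    0,    0,    0,    0,
          0,    0,    0,    0,    0,  177, 1145,    0,    0]), array([0.08 , 0.085, 0.09 , 0.095, 0.1  , 0.105, 0.11 , 0.115, 0.12 ,
       0.125, 0.13 , 0.135, 0.14 , 0.145, 0.15 , 0.155, 0.16 , 0.165,
       0.17 , 0.175, 0.18 , 0.185, 0.19 , 0.195, 0.2  , 0.205, 0.21 ,
       0.215, 0.22 , 0.225, 0.23 , 0.235]))
0.212 1322 0.2215906268401015 [ 0.50810721 -0.21677259  0.22135377] ((508.1229248046875, -216.74375915527344), (33.86758041381836, 19.911237716674805), 7.982697010040283)
0.1045 2557 0.10885488051263112 [ 0.51016861 -0.21631959  0.10883707] ((508.08123779296875, -215.0353240966797), (150.39781188964844, 63.978919982910156), 10.154927253723145)
0.095 921 0.1027467810844398 [ 0.51112965 -0.21433561  0.10254934] ((508.7795104980469, -214.19578552246094), (113.89710998535156, 69.6836929321289), 8.947778701782227)
```

View pics/w2c.png

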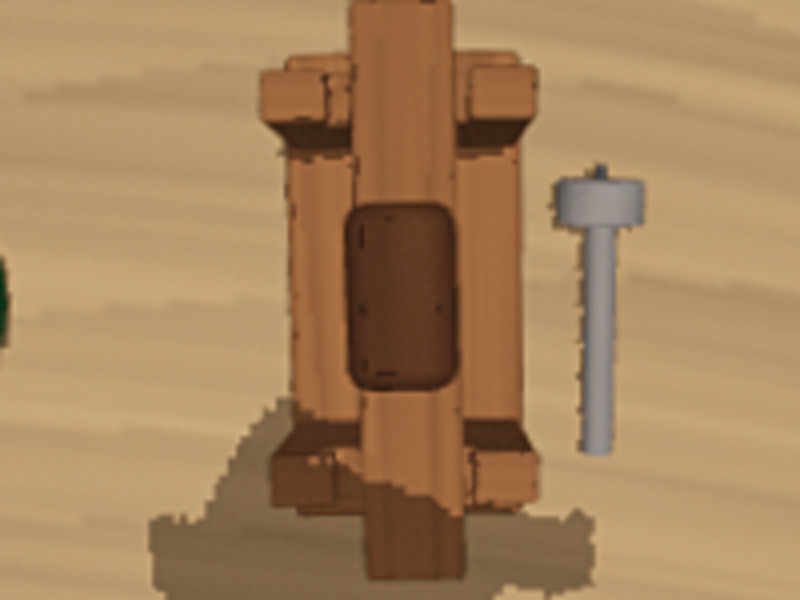

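The wrist crop shows the dark grip over the middle of the bar at crop (402,297), the bar running down the crop through both notches, and the drill bit clear to the right. I descend over the grip.

Request:
move_arm:
  increments: "1 37 8 0 0 0 0;1 36.5 7.5 0 0 0 0;1 0 0 -26 0 0 0;1 0 0 -26 0 0 0;1 0 0 -26 0 0 0;1 0 0 -26 0 0 0;1 0 0 -26 0 0 0;1 0 0 -25 0 0 0"
  newtons: 35

```text
t: 4.2
eef_pos: [0.5081, -0.2154, 0.1871]
tool_rot: [-0.0, 0.998, 0.07, -0.0]
contact_force: [-0.5, -0.7, -0.8]
gripper_width: 0.998
```

Run:
```python
from h import *
pos,R,o=wpose(); p,d=vision.read_camera('wrist')
cv2.imwrite('pics/w3.png',p[:,:,::-1])
print(o['t'],pos,o['contact_force'])
```

```text
4.2 [ 0.50806723 -0.21540109  0.18712947] [-0.46576961 -0.70779678 -0.80669244]
```

View pics/w3.png

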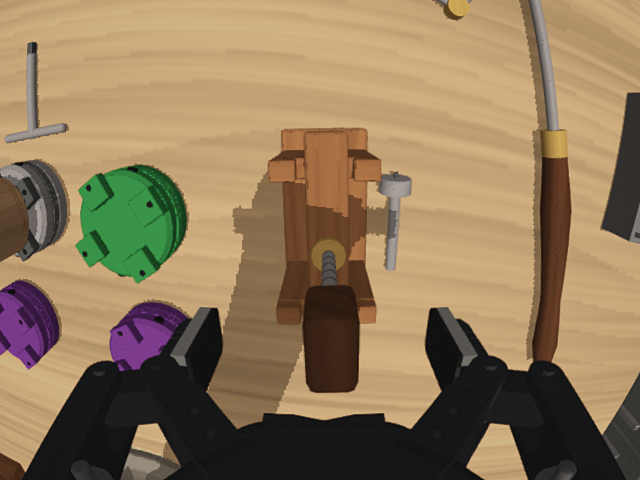

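Request:
move_arm:
  increments: "1 0 -1.5 -1 0 0 0;0.5 0 0 0 0 0 0;0 0 0 0 0 0 0;0 0 0 0 0 0 0;0 0 0 0 0 0 0;0 0 0 0 0 0 0;0 0 0 0 0 0 0;0 0 0 0 0 0 0"
  newtons: 35

```text
t: 5.25
eef_pos: [0.5088, -0.217, 0.1877]
tool_rot: [0.0, 0.998, 0.07, 0.0]
contact_force: [-0.3, 0.1, 4.7]
gripper_width: 0.226
```

Run:
```python
from h import *
pos,R,o=wpose(); p,d=vision.read_camera('wrist')
cv2.imwrite('pics/w4.png',p[:,:,::-1])
print(o['t'],pos,o['contact_force'],o['gripper_width'])
```

```text
5.25 [ 0.50880058 -0.21703827  0.18766173] [-0.25449907  0.05592875  4.71743568] 0.22607462706127038
```

View pics/w4.png

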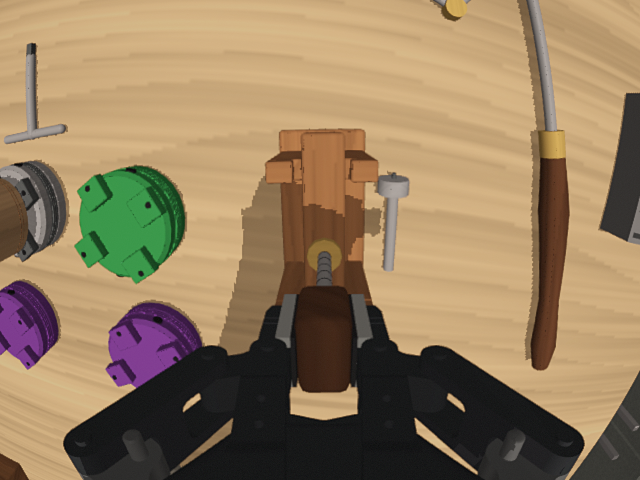

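Request:
move_arm:
  increments: "0 0 0 10 0 0 0;0 0 0 18 0 0 0;0 0 0 24 0 0 0;0 0 0 24 0 0 0;0 0 0 24 0 0 0;0 -4 30 0 0 0 0;0 -4 42 0 0 0 0;0 -4 42 0 0 0 0"

```text
t: 6.3
eef_pos: [0.4964, -0.1018, 0.2884]
tool_rot: [0.0, 0.998, 0.07, 0.001]
contact_force: [0.9, 0.3, -1.8]
gripper_width: 0.232
```

Request:
move_arm:
  increments: "0 -4 42 0 0 0 0;0 -4 42 0 0 0 0;0 -4 42 0 0 0 0;0 -4 42 0 0 0 0;0 0 30 0 0 0 0;0 0 12 0 0 0 0;0 0 0 0 0 0 0;0 0 0 0 0 0 0"

```text
t: 7.3
eef_pos: [0.4808, 0.1054, 0.2873]
tool_rot: [0.0, 0.998, 0.069, -0.0]
contact_force: [0.8, 0.2, -1.2]
gripper_width: 0.228
```

Run:
```python
from h import *
pos,R,o=wpose(); 
print(o['t'],pos,o['tool_rot'],o['contact_force'],o['gripper_width'],o['q'])
for n in('scene','top','wrist'):
    p,d=vision.read_camera(n); cv2.imwrite(f'pics/{n}5.png',p[:,:,::-1]); np.save(n+'5.npy',d)
a=cv2.imread('pics/scene5.png')[130:290,320:460]; b=cv2.imread('pics/wrist5.png')[100:400,200:450]
cv2.imwrite('pics/s5.png',np.hstack([cv2.resize(a,(420,480),interpolation=cv2.INTER_CUBIC),cv2.resize(b,(375,480))]))
```

```text
7.3 [0.48077272 0.10536147 0.2873076 ] [ 3.97132483e-04  9.97633556e-01  6.87540046e-02 -1.31277935e-04] [ 0.8329451   0.23152701 -1.19716811] 0.22774164749838938 [ 0.1355606   0.16029303 -0.5304292   1.88272174  0.09046937  1.12240503
 -1.86178342]
```

View pics/s5.png

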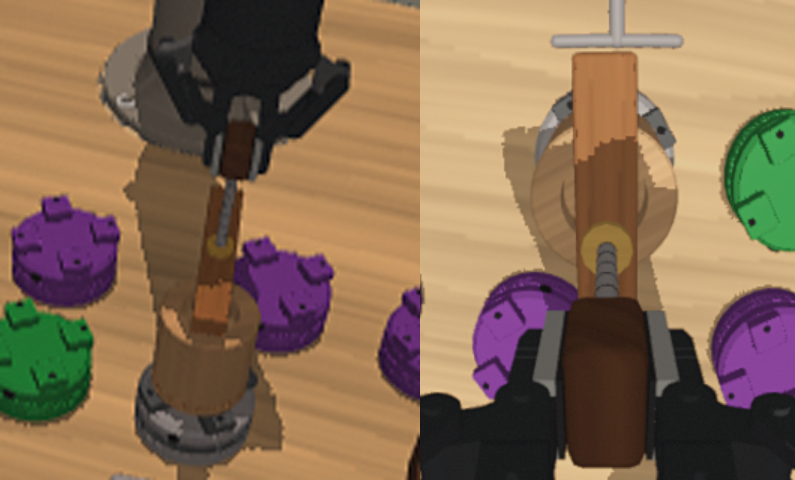

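View pics/top5.png

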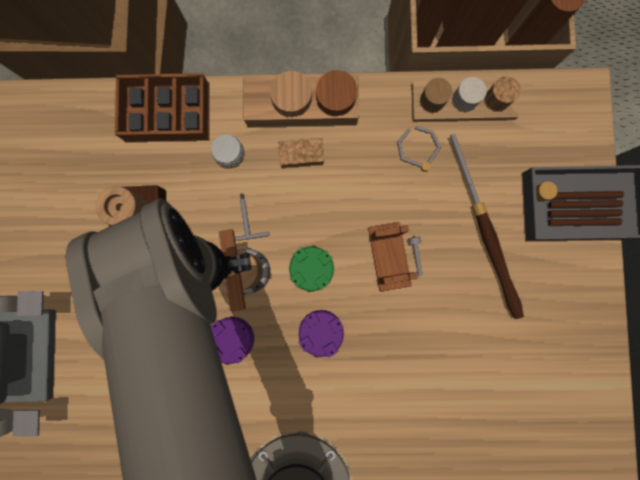

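Request:
move_arm:
  increments: "0 0 0.5 -6 0 0 0;0 0 0.5 -8 0 0 0;0 0 0.5 -8 0 0 0;0 0 0 -8 0 0 0;0 0 0 -8 0 0 0;0 0 0 -4 0 0 0;0 0 0 0 0 0 0;0 0 0 0 0 0 0"

```text
t: 8.45
eef_pos: [0.4808, 0.1086, 0.2456]
tool_rot: [-0.0, 0.998, 0.07, 0.0]
contact_force: [-0.9, 0.0, -1.7]
gripper_width: 0.232
```

Run:
```python
from h import *
pos,R,o=wpose(); 
print(o['t'],pos,o['tool_rot'],o['contact_force'],o['gripper_width'])
for n in('scene','wrist'):
    p,d=vision.read_camera(n); cv2.imwrite(f'pics/{n}6.png',p[:,:,::-1]); np.savez(n+'6.npz',p=p,d=d,pos=pos,R=R)
a=cv2.imread('pics/scene6.png')[170:270,340:440]; b=cv2.imread('pics/wrist6.png')[100:300,230:410]
cv2.imwrite('pics/s6.png',np.hstack([cv2.resize(a,(400,400),interpolation=cv2.INTER_CUBIC),cv2.resize(b,(360,400))]))
# predicted wrist pixel of blank centre and rim extents at rim
for X in ([.48,.1068,.143],[.48,.1068+.04,.143],[.48,.1068-.04,.143],[.50,.1068+.0346,.143],[.5,.1068-.0346,.143]): print(wproj(X,pos,R))
```

```text
8.45 [0.48077497 0.10861629 0.24556628] [-4.60707845e-05  9.97560245e-01  6.98104090e-02  2.50762123e-04] [-0.89789723  0.02546552 -1.74325142] 0.23246900044281132
[328.23929985 241.92118504]
[270.95628162 234.24980211]
[384.56776434 249.45668356]
[281.7554147  207.27356125]
[382.34879251 221.13109348]
```

View pics/s6.png

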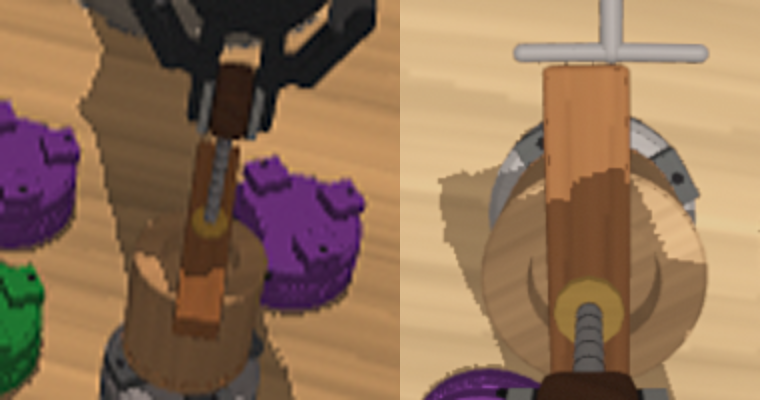

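Run:
```python
from h import *
from scipy.optimize import least_squares
z=np.load('wrist6.npz'); pos,R=z['pos'],z['R']; P=wcloud(z['d'],pos,R); Q=P[150:300,250:410].reshape(-1,3); Q=Q[np.isfinite(Q[:,2])]
c0=np.array([.48,.1075]); q=Q[(abs(Q[:,2]-.142)<.003)&(np.hypot(*(Q[:,:2]-c0).T)<.046)]
print(len(q),np.median(q[:,2]))
a=np.arctan2(q[:,1]-c0[1],q[:,0]-c0[0]); r=np.hypot(q[:,0]-c0[0],q[:,1]-c0[1])
B=[]
for k in np.arange(-np.pi,np.pi,.1):
    m=(a>=k)&(a<k+.1)
    if m.sum()>3 and r[m].max()>.035: B.append(q[m][r[m].argmax(),:2])
B=np.array(B); s=least_squares(lambda p:np.hypot(B[:,0]-p[0],B[:,1]-p[1])-p[2],[.48,.107,.04],loss='soft_l1',f_scale=.001); print('rim fit',s.x,len(B),np.abs(s.fun).mean())
s=least_squares(lambda p:np.hypot(B[:,0]-p[0],B[:,1]-p[1])-.04,[.48,.107],loss='soft_l1',f_scale=.001); print('rim fit r40',s.x)
Q=P[100:300,250:410].reshape(-1,3); Q=Q[np.isfinite(Q[:,2])]
b=Q[(abs(Q[:,2]-.167)<.007)&(np.hypot(*(Q[:,:2]-c0).T)<.09)]; print(len(b),np.median(b[:,2]))
b=b[abs(b[:,2]-np.median(b[:,2]))<.004]
print(cv2.minAreaRect((b[:,:2]*1000).astype(np.float32)))
th=np.deg2rad(8.02); e=np.array([np.cos(th),np.sin(th)]); n=np.array([-e[1],e[0]])
s_=b[:,:2]@e; t_=b[:,:2]@n
print('far end along', np.percentile(s_,[99,99.8,100]),'lat',t_[s_>s_.max()-.06].min(),t_[s_>s_.max()-.06].max())
end=s_.max()-.075; lat=(t_.min()+t_.max())/2; print('gauge centre',end*e+lat*n)
# tilt of bar: z vs along
print(np.polyfit(s_,b[:,2],1)); print(pos)
```

```text
4425 0.1418550785407694
rim fit [0.4802543  0.10797684 0.0398821 ] 48 0.0002410966387382551
rim fit r40 [0.48024585 0.10797291]
5930 0.1669486584621438
((505.16259765625, 113.66535949707031), (99.14381408691406, 26.29693031311035), 8.39885139465332)
far end along [0.56501886 0.56558901 0.56563114] lat 0.02919699078987385 0.05545092402531126
gauge centre [0.47996928 0.11006571]
[-0.00153752  0.16764487]
[0.48077497 0.10861629 0.24556628]
```

Request:
move_arm:
  increments: "0 0 -1 0 0 0 0;0 0 -1 0 0 0 0;0 0 0 -1 0 0 0;0 0 0 -2 0 0 0;0 0 0 -2 0 0 0;0 0 0 -1 0 0 0;0 0 0 -1 0 0 0;0 0 0 0 0 0 0"

```text
t: 9.55
eef_pos: [0.4806, 0.1066, 0.2385]
tool_rot: [0.0, 0.998, 0.07, 0.0]
contact_force: [-1.1, -0.3, 2.1]
gripper_width: 0.235
```

Run:
```python
from h import *
pos,R,o=wpose(); 
print(o['t'],pos,o['tool_rot'],o['contact_force'],o['gripper_width'])
```

```text
9.55 [0.48059365 0.10655008 0.23852402] [4.82478558e-05 9.97559928e-01 6.98153600e-02 4.87922940e-05] [-1.1202458  -0.30984795  2.05273975] 0.23451645782865654
```

Request:
move_arm:
  increments: "0 0 0 -1 0 0 0;0 0 0 -2 0 0 0;0 0 0 -2 0 0 0;0 0 0 -2 0 0 0;0 0 0 -2 0 0 0;0 0 0 -2 0 0 0;0 0 0 -2 0 0 0;0 0 0 -2 0 0 0"

```text
t: 10.55
eef_pos: [0.4806, 0.1065, 0.2232]
tool_rot: [0.0, 0.998, 0.07, -0.0]
contact_force: [-1.8, -1.1, 4.4]
gripper_width: 0.228
```

Request:
move_arm:
  increments: "0 0 0 -1.5 0 0 0;0 0 0 -1.5 0 0 0;0 0 0 -1.5 0 0 0;0 0 0 -1.5 0 0 0;0 0 0 -1.5 0 0 0;0 0 0 -1.5 0 0 0;0 0 0 -1.5 0 0 0;0 0 0 -1.5 0 0 0"

```text
t: 11.55
eef_pos: [0.4805, 0.1065, 0.2112]
tool_rot: [0.0, 0.998, 0.07, -0.0]
contact_force: [-1.6, -1.0, 3.3]
gripper_width: 0.226
```

Run:
```python
from h import *
pos,R,o=wpose(); 
print(o['t'],pos,o['contact_force'],o['torque'])
for n in('scene','wrist'):
    p,d=vision.read_camera(n); cv2.imwrite(f'pics/{n}7.png',p[:,:,::-1]); np.savez(n+'7.npz',p=p,d=d,pos=pos,R=R)
a=cv2.imread('pics/scene7.png')[170:270,340:440]; b=cv2.imread('pics/wrist7.png')[100:300,230:410]
cv2.imwrite('pics/s7.png',np.hstack([cv2.resize(a,(400,400),interpolation=cv2.INTER_CUBIC),cv2.resize(b,(360,400))]))
```

```text
11.55 [0.48053688 0.10648439 0.21118432] [-1.62078771 -1.0333385   3.3317411 ] [-0.22006885  0.45542388  0.03857916]
```

View pics/s7.png

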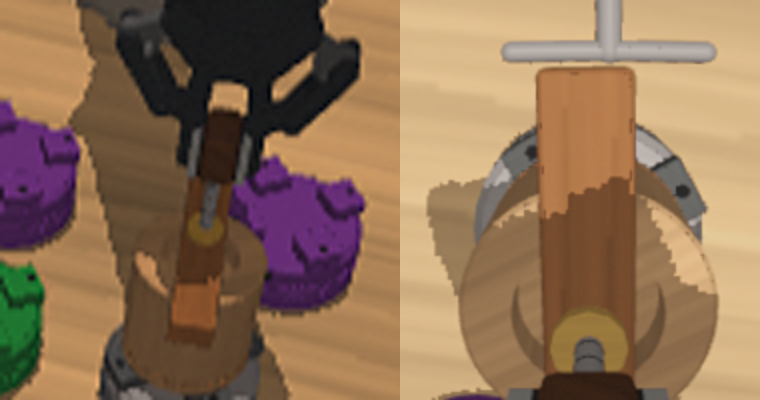

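Request:
move_arm:
  increments: "0 0 0 -1.5 0 0 0;0 0 0 -1.5 0 0 0;0 0 0 -1.5 0 0 0;0 0 0 -1.5 0 0 0;0 0 0 -1.5 0 0 0;0 0 0 -1.5 0 0 0;0 0 0 -1.5 0 0 0;0 0 0 -1.5 0 0 0"

```text
t: 12.65
eef_pos: [0.4806, 0.1065, 0.1992]
tool_rot: [0.0, 0.998, 0.07, -0.0]
contact_force: [-2.6, -1.8, 5.3]
gripper_width: 0.233
```

Request:
move_arm:
  increments: "0 0 0 -0.5 0 0 0;0 0 0 -0.5 0 0 0;0 0 0 -0.5 0 0 0;0 0 0 -0.5 0 0 0;0 0 0 -0.5 0 0 0;0 0 0 -0.5 0 0 0;0 0 0 -0.5 0 0 0;0 0 0 -0.5 0 0 0"

```text
t: 13.65
eef_pos: [0.4805, 0.1064, 0.1952]
tool_rot: [0.0, 0.998, 0.07, -0.0]
contact_force: [-2.5, -2.5, 4.2]
gripper_width: 0.231
```

Request:
move_arm:
  increments: "0 0 0 -0.4 0 0 0;0 0 0 -0.4 0 0 0;0 0 0 -0.4 0 0 0;0 0 0 -0.4 0 0 0;0 0 0 -0.4 0 0 0;0 0 0 -0.4 0 0 0;0 0 0 -0.4 0 0 0;0 0 0 -0.4 0 0 0"

```text
t: 14.65
eef_pos: [0.4805, 0.1065, 0.1921]
tool_rot: [0.0, 0.998, 0.07, -0.0]
contact_force: [-2.8, -1.9, 4.6]
gripper_width: 0.231
```

Request:
move_arm:
  increments: "0 0 0 -0.3 0 0 0;0 0 0 -0.3 0 0 0;0 0 0 -0.3 0 0 0;0 0 0 -0.3 0 0 0;0 0 0 -0.2 0 0 0;0 0 0 -0.2 0 0 0;0 0 0 -0.2 0 0 0;0 0 0 -0.2 0 0 0"

```text
t: 15.65
eef_pos: [0.4807, 0.1066, 0.1906]
tool_rot: [0.0, 0.998, 0.07, 0.0]
contact_force: [-3.4, -3.5, 9.7]
gripper_width: 0.231
```

Request:
move_arm:
  increments: "0 0 0 -0.2 0 0 0;0 0 0 -0.2 0 0 0;0 0 0 -0.2 0 0 0;0 0 0 0 0 0 0;0 0 0 0 0 0 0;0 0 0 0 0 0 0;0 0 0 0 0 0 0;0 0 0 0 0 0 0"

```text
t: 16.65
eef_pos: [0.4809, 0.1067, 0.1906]
tool_rot: [0.0, 0.998, 0.07, 0.0]
contact_force: [-6.1, -4.5, 13.1]
gripper_width: 0.224
```

Run:
```python
from h import *
pos,R,o=wpose(); 
print(o['t'],pos,o['contact_force'],o['torque'])
for n in('scene','wrist'):
    p,d=vision.read_camera(n); cv2.imwrite(f'pics/{n}8.png',p[:,:,::-1]); np.savez(n+'8.npz',p=p,d=d,pos=pos,R=R)
a=cv2.imread('pics/scene8.png')[170:270,340:440]; b=cv2.imread('pics/wrist8.png')[100:300,230:410]
cv2.imwrite('pics/s8.png',np.hstack([cv2.resize(a,(400,400),interpolation=cv2.INTER_CUBIC),cv2.resize(b,(360,400))]))
z=np.load('wrist8.npz'); P=wcloud(z['d'],pos,R); Q=P[100:300,250:410].reshape(-1,3); Q=Q[np.isfinite(Q[:,2])]
print(np.histogram(Q[:,2],bins=np.arange(.13,.2,.004)))
b=Q[(abs(Q[:,2]-.160)<.003)]; print(np.median(b[:,2]),np.polyfit(b[:,0],b[:,2],1)); b=Q[(abs(Q[:,2]-.142)<.003)]; print(np.median(b[:,2]))
```

```text
16.65 [0.48091506 0.10668159 0.19056057] [-6.14618769 -4.50389389 13.13476112] [-1.00021828  1.22248549 -0.01086989]
(array([ 206,  200, 2969, 2378,   15,   11,   94, 7453,  351,  269,    0,
          0,    0,    0,    0,   31,  189]), array([0.13 , 0.134, 0.138, 0.142, 0.146, 0.15 , 0.154, 0.158, 0.162,
       0.166, 0.17 , 0.174, 0.178, 0.182, 0.186, 0.19 , 0.194, 0.198]))
0.15988611877210104 [-0.00340541  0.16164136]
0.14191422907228377
```

View pics/s8.png

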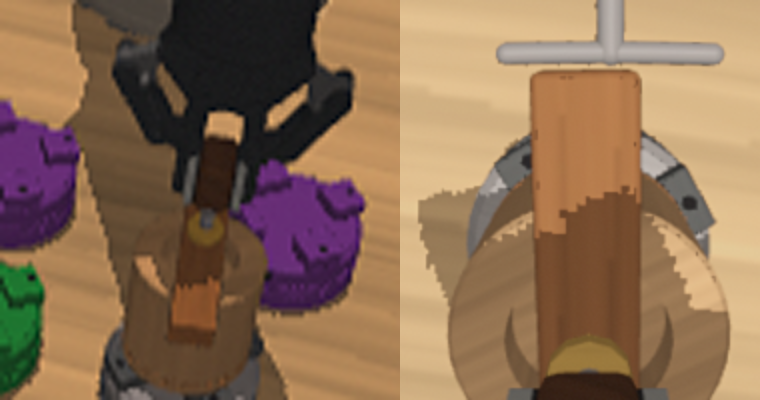

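Request:
move_arm:
  increments: "0 0 0 1 0 0 0;0 0 0 2 0 0 0;0 0 0 5 0 0 0;0 0 0 10 0 0 0;0 0 0 16 0 0 0;0 0 0 20 0 0 0;0 0 0 20 0 0 0;0 0 0 14 0 0 0"

```text
t: 17.75
eef_pos: [0.481, 0.1068, 0.2794]
tool_rot: [-0.0, 0.998, 0.07, 0.001]
contact_force: [0.8, 0.0, -2.1]
gripper_width: 0.23
```

Run:
```python
from h import *
pos,R,o=wpose(); 
print(o['t'],pos,o['contact_force'],o['torque'])
for n in('scene','wrist'):
    p,d=vision.read_camera(n); cv2.imwrite(f'pics/{n}9.png',p[:,:,::-1]); np.savez(n+'9.npz',p=p,d=d,pos=pos,R=R)
a=cv2.imread('pics/scene9.png')[120:270,320:470]; b=cv2.imread('pics/wrist9.png')[100:300,230:410]
cv2.imwrite('pics/s9.png',np.hstack([cv2.resize(a,(400,400),interpolation=cv2.INTER_CUBIC),cv2.resize(b,(360,400))]))
```

```text
17.75 [0.48104008 0.10676002 0.27941624] [ 0.78091296  0.01290261 -2.1172708 ] [ 0.01557613 -0.02410913  0.02404391]
```

View pics/s9.png

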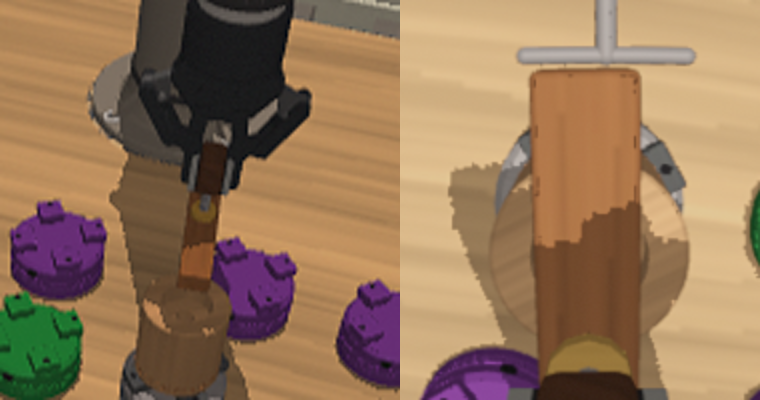

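Request:
move_arm:
  increments: "0 3 -25 0 0 0 0;0 3 -40 0 0 0 0;0 3 -42 0 0 0 0;0 4 -42 0 0 0 0;0 4 -42 0 0 0 0;0 4 -42 0 0 0 0;0 4 -42 0 0 0 0;0 3 -25 0 0 0 0"

```text
t: 18.85
eef_pos: [0.5079, -0.196, 0.2766]
tool_rot: [0.0, 0.998, 0.069, -0.001]
contact_force: [-0.0, 0.7, -1.6]
gripper_width: 0.23
```

Request:
move_arm:
  increments: "0 0 -15 0 0 0 0;0 0 -9 0 0 0 0;0 0 0 -10 0 0 0;0 0 0 -20 0 0 0;0 0 0 -20 0 0 0;0 0 0 -20 0 0 0;0 0 0 -8 0 0 0;0 0 0 0 0 0 0"

```text
t: 19.85
eef_pos: [0.5084, -0.2166, 0.1991]
tool_rot: [-0.0, 0.998, 0.07, -0.0]
contact_force: [0.6, 0.0, -1.8]
gripper_width: 0.23
```

Run:
```python
from h import *
pos,R,o=wpose(); 
print(o['t'],pos,o['tool_rot'],o['contact_force'],o['torque'])
for n in('scene','wrist'):
    p,d=vision.read_camera(n); cv2.imwrite(f'pics/{n}10.png',p[:,:,::-1]); np.savez(n+'10.npz',p=p,d=d,pos=pos,R=R)
a=cv2.imread('pics/scene10.png')[150:290,210:350]; b=cv2.imread('pics/wrist10.png')[100:300,230:410]
cv2.imwrite('pics/s10.png',np.hstack([cv2.resize(a,(400,400),interpolation=cv2.INTER_CUBIC),cv2.resize(b,(360,400))]))
```

```text
19.85 [ 0.50839688 -0.2166242   0.19907705] [-3.42129038e-04  9.97519734e-01  7.03852103e-02 -4.30740887e-04] [ 0.63590706  0.0028663  -1.83207086] [-0.01783935 -0.00338702  0.00139358]
```

View pics/s10.png

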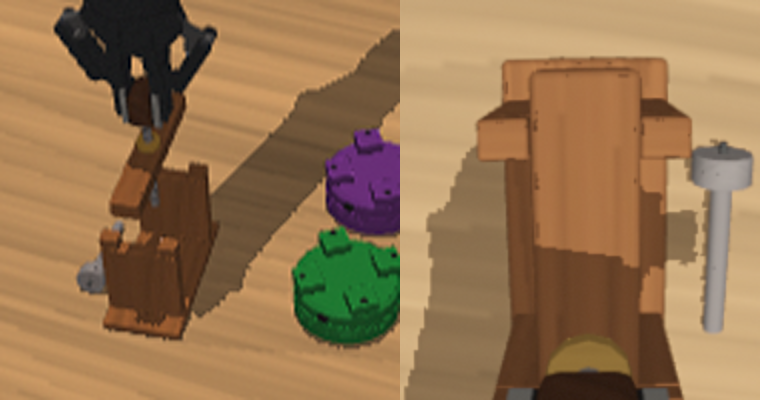

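Request:
move_arm:
  increments: "0 0 0 -5 0 0 0;0 0 0 -10 0 0 0;0 0 0 -10 0 0 0;0 0 0 -10 0 0 0;0 0 0 -10 0 0 0;0 0 0 -6 0 0 0;0 0 0 -4 0 0 0;0 0 0 -1 0 0 0"

```text
t: 20.95
eef_pos: [0.5086, -0.2174, 0.1434]
tool_rot: [-0.0, 0.998, 0.07, -0.0]
contact_force: [-0.5, 0.3, -2.4]
gripper_width: 0.231
```

Run:
```python
from h import *
pos,R,o=wpose(); 
print(o['t'],pos,o['tool_rot'],o['contact_force'],o['torque'])
for n in('scene','wrist'):
    p,d=vision.read_camera(n); cv2.imwrite(f'pics/{n}11.png',p[:,:,::-1]); np.savez(n+'11.npz',p=p,d=d,pos=pos,R=R)
a=cv2.imread('pics/scene11.png')[170:290,210:330]; b=cv2.imread('pics/wrist11.png')[100:300,230:410]
cv2.imwrite('pics/s11.png',np.hstack([cv2.resize(a,(400,400),interpolation=cv2.INTER_CUBIC),cv2.resize(b,(360,400))]))
```

```text
20.95 [ 0.50858317 -0.21744945  0.14335227] [-2.24744064e-05  9.97557245e-01  6.98536967e-02 -5.32508480e-05] [-0.45343137  0.28134528 -2.41277573] [ 0.0511227   0.03985934 -0.00079628]
```

View pics/s11.png

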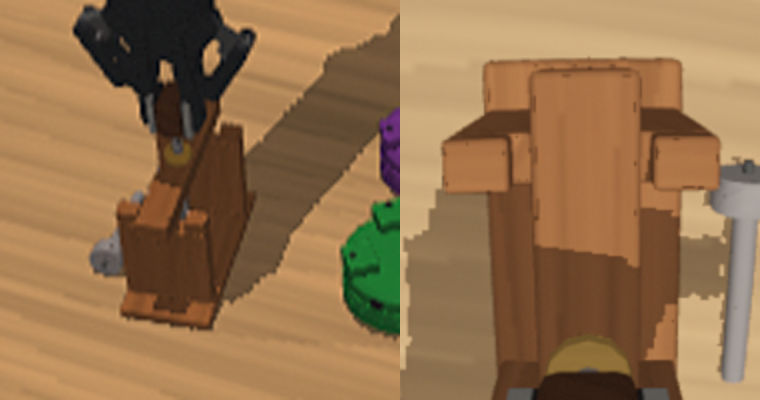

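Request:
move_arm:
  increments: "0 0 0 -1 0 0 0;0 0 0 -0.8 0 0 0;0 0 0 -0.6 0 0 0;0 0 0 -0.4 0 0 0;0 0 0 -0.3 0 0 0;0 0 0 0 0 0 0;0 0 0 0 0 0 0;0 0 0 0 0 0 0"

```text
t: 22.05
eef_pos: [0.5086, -0.2175, 0.1404]
tool_rot: [0.0, 0.998, 0.07, 0.0]
contact_force: [-0.1, 0.3, -1.5]
gripper_width: 0.23
```

Request:
move_arm:
  increments: "0 0 0 -0.3 0 0 0;0 0 0 -0.2 0 0 0;0 0 0 -0.2 0 0 0;0 0 0 0 0 0 0;0 0 0 0 0 0 0;0 0 0 0 0 0 0;0 0 0 0 0 0 0;0 0 0 0 0 0 0"

```text
t: 23.05
eef_pos: [0.5085, -0.2175, 0.1397]
tool_rot: [0.0, 0.998, 0.07, -0.0]
contact_force: [-0.2, -0.6, -1.4]
gripper_width: 0.23
```

Run:
```python
from h import *
pos,R,o=wpose(); print(o['t'],pos,o['contact_force'],o['torque'])
```

```text
23.05 [ 0.50854803 -0.21750433  0.13969841] [-0.18460756 -0.56265975 -1.40051289] [-0.02192007 -0.03300309  0.01135308]
```

Request:
move_arm:
  increments: "0 0 0 -0.2 0 0 0;0 0 0 -0.2 0 0 0;0 0 0 -0.1 0 0 0;0 0 0 0 0 0 0;0 0 0 0 0 0 0;0 0 0 0 0 0 0;0 0 0 0 0 0 0;0 0 0 0 0 0 0"

```text
t: 24.05
eef_pos: [0.5086, -0.2175, 0.1393]
tool_rot: [0.0, 0.998, 0.07, 0.0]
contact_force: [-1.8, 0.1, 4.9]
gripper_width: 0.226
```

Request:
move_arm:
  increments: "0 0 0 0.2 0 0 0;0 0 0 0 0 0 0;1 0 0 0 0 0 0;1 0 0 0 0 0 0;1 0 0 0 0 0 0;1 0 0 0 0 0 0;1 0 0 0 0 0 0;1 0 0 0 0 0 0"

```text
t: 25.05
eef_pos: [0.5086, -0.2175, 0.1394]
tool_rot: [0.0, 0.998, 0.07, 0.0]
contact_force: [-0.9, -0.2, 0.2]
gripper_width: 1.002
```

Run:
```python
from h import *
pos,R,o=wpose(); print(o['t'],pos,o['contact_force'],o['gripper_width'])
p,d=vision.read_camera('wrist'); cv2.imwrite('pics/w12.png',p[:,:,::-1])
```

```text
25.05 [ 0.50858925 -0.21746668  0.13941503] [-0.91241206 -0.18644948  0.18655834] 1.0020018954854282
```

View pics/w12.png

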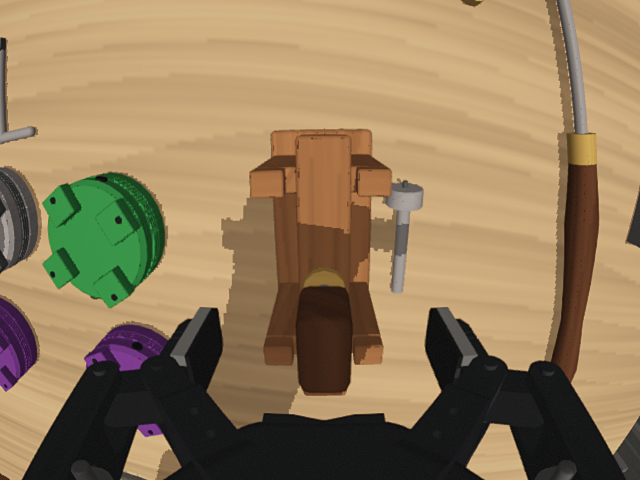

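The fingers are open, and the gauge lies in the stand with the grip at (325,340) clear between them. I retreat straight up, then back to the camera view.

Request:
move_arm:
  increments: "1 0 0 10 0 0 0;1 0 0 25 0 0 0;1 0 0 40 0 0 0;1 0 0 45 0 0 0;1 0 0 45 0 0 0;1 0 0 39 0 0 0;1 -37 -8 0 0 0 0;1 -36 -8 0 0 0 0"

```text
t: 26.1
eef_pos: [0.435, -0.2335, 0.3446]
tool_rot: [0.0, 0.998, 0.07, 0.001]
contact_force: [-0.3, -1.1, 0.2]
gripper_width: 0.998
```

Request:
move_arm:
  increments: "1 0 0 0 0 0 0;1 0 0 0 0 0 0;1 0 0 0 0 0 0;1 0 0 0 0 0 0;1 0 0 0 0 0 0;1 0 0 0 0 0 0;1 0 0 0 0 0 0;1 0 0 0 0 0 0"

```text
t: 27.1
eef_pos: [0.4356, -0.2335, 0.3434]
tool_rot: [-0.0, 0.998, 0.07, 0.0]
contact_force: [0.8, -0.2, -0.2]
gripper_width: 0.999
```

Run:
```python
from h import *
pos,R,o=wpose(); p,d=vision.read_camera('wrist'); print(o['t'],pos)
P=wcloud(d,pos,R);Q=P.reshape(-1,3);Q=Q[np.isfinite(Q[:,2])];Q=Q[np.hypot(*(Q[:,:2]-[.507,-.217]).T)<.1]
for lo,hi in((.155,.19),(.1055,.1155),(.095,.1045)):
    q=Q[(Q[:,2]>lo)&(Q[:,2]<hi)]; m=np.median(q[:,2]); print(lo,len(q),m,cv2.minAreaRect((q[:,:2]*1000).astype(np.float32)))
q=Q[(Q[:,2]>.155)]; zt=np.median(q[q[:,2]>q[:,2].max()-.004][:,2]); print('grip top',zt)
b=Q[(Q[:,2]>.107)&(Q[:,2]<.112)]; print('bar top',np.median(b[:,2]),np.polyfit(b[:,0],b[:,2],1)[0],np.polyfit(b[:,1],b[:,2],1)[0])
print('travel from bar/grip', .018+.136-.018-(zt-np.median(b[:,2]))+.018-.018+.018-.0)
s,_=vision.read_camera('scene'); t,_=vision.read_camera('top')
cv2.imwrite('pics/scene13.png',s[:,:,::-1]); cv2.imwrite('pics/top13.png',t[:,:,::-1])
a=cv2.resize(s[170:290,210:330,::-1],(400,400),interpolation=cv2.INTER_CUBIC); b=cv2.resize(p[60:200,250:390,::-1],(400,400),interpolation=cv2.INTER_CUBIC)
cv2.imwrite('pics/s13.png',np.hstack([a,b]))
t0=np.load('top0_rgb.npy'); df=np.abs(t0.astype(int)-t).max(2); cv2.imwrite('pics/df.png',(np.clip(df*3,0,255)).astype(np.uint8))
```

```text
27.1 [ 0.43557716 -0.23345626  0.34342106]
0.155 907 0.17308730591563337 ((507.3948059082031, -215.80361938476562), (33.199825286865234, 19.354825973510742), 7.753721237182617)
0.1055 2867 0.10888482218449866 ((507.26275634765625, -215.83737182617188), (149.48231506347656, 26.428524017333984), 8.383805274963379)
0.095 904 0.10280026300550629 ((508.500732421875, -214.1509246826172), (114.38770294189453, 68.88257598876953), 8.422801971435547)
grip top 0.449921716786465
bar top 0.10890043818620429 0.0009195734167385598 0.006464901632063437
travel from bar/grip -0.18702127860026066
```

View pics/s13.png

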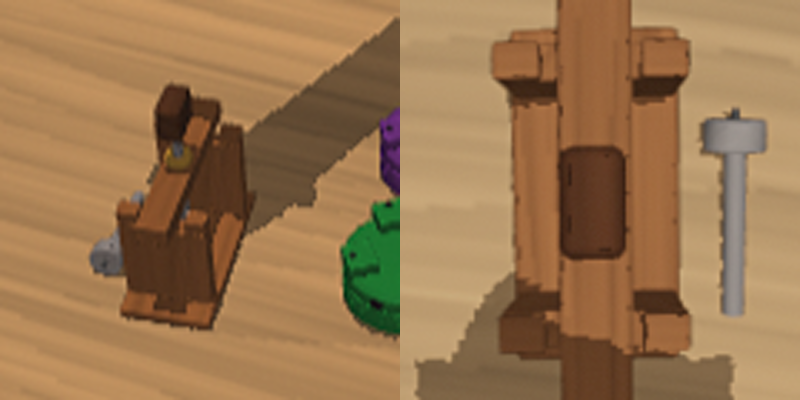

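View pics/df.png

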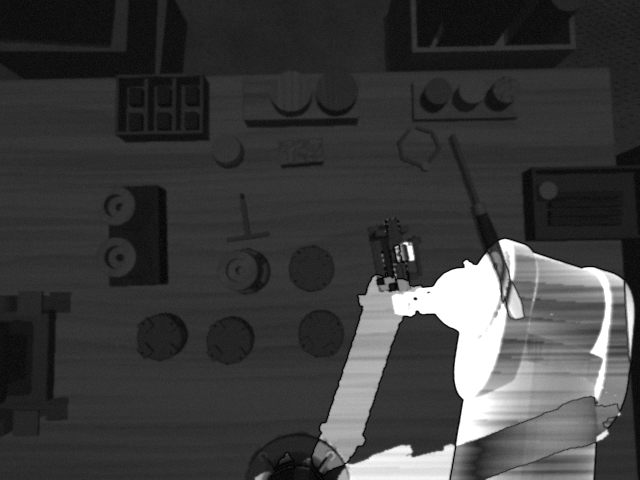

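Run:
```python
from h import *
for n in (6,7,8,9,10,11):
    z=np.load(f'wrist{n}.npz'); pos,R=z['pos'],z['R']; P=wcloud(z['d'],pos,R)
    L=((P-pos)@R) # tool coords
    Q=L.reshape(-1,3); Q=Q[np.isfinite(Q[:,2])]
    # grip top: |x|<.012,|y|<.006, tool z around -.035
    g=Q[(abs(Q[:,0])<.012)&(abs(Q[:,1])<.006)&(Q[:,2]>-.06)&(Q[:,2]<-.02)]
    b=Q[(Q[:,0]>.03)&(Q[:,0]<.07)&(abs(Q[:,1])<.01)&(Q[:,2]>.02)&(Q[:,2]<.09)]
    gm,bm=(np.median(g[:,2]) if len(g) else None),np.median(b[:,2])
    print(n,len(g),gm,g[:,2].std() if len(g) else 0,len(b),bm, 'travel',.136-.018-(bm-gm) if gm else None)
```

```text
6 1832 -0.0342157272911372 0.0005381238369609878 2191 0.07865714181094473 travel 0.005127130897918081
7 1823 -0.034186201081291084 0.0005304386541468952 2851 0.05101834039549805 travel 0.03279545852321088
8 1829 -0.03426086139729908 0.000553620926881407 3546 0.030656738807949585 travel 0.053082399794751337
9 1825 -0.034200650031182535 0.0005463925064424004 3549 0.030504087307653673 travel 0.0532952626611638
10 1826 -0.034173200818982466 0.0005485020610650377 3550 0.03055423574522149 travel 0.05327256343579605
11 1828 -0.0342165228050621 0.0005369559222002195 3547 0.030548342848355448 travel 0.05323513434658246
```

Run:
```python
from h import *
def ana(p_,R,d,c):
    Q=wcloud(d,p_,R).reshape(-1,3); Q=Q[np.isfinite(Q[:,2])]
    th=np.deg2rad(8.1); e=np.array([np.cos(th),np.sin(th)]); n=np.array([-e[1],e[0]])
    s=(Q[:,:2]-c)@e; t=(Q[:,:2]-c)@n
    g=Q[(abs(s)<.012)&(abs(t)<.006)&(Q[:,2]>.15)&(Q[:,2]<.25)]; b=Q[(abs(s)>.03)&(abs(s)<.065)&(abs(t)<.009)&(Q[:,2]>.1)&(Q[:,2]<.12)]
    print(len(g),np.median(g[:,2]),g[:,2].std(),len(b),np.median(b[:,2]),'travel',.118-(np.median(g[:,2])-np.median(b[:,2])))
z=np.load('w2.npz'); ana(z['pos'],z['R'],z['d'],np.array([.508,-.2168]))
for i in range(3):
    pos,R,o=wpose(); p,d=vision.read_camera('wrist'); ana(pos,R,d,np.array([.5074,-.2158]))
print(o['t'])
```

```text
576 0.22204966121655612 0.0007222257187927453 1199 0.10897434318970667 travel 0.0049246819731505465
391 0.17350668916766088 0.0007470282473867439 1197 0.10897735405247358 travel 0.053470664884812696
392 0.17353825549147256 0.0007406992409754536 1204 0.10900756218659562 travel 0.05346930669512305
391 0.1734148889030266 0.0007585254196071017 1194 0.10893779076896916 travel 0.053522901865942565
27.35
```

```bash
python3 -c "
from station import bot
print(bot.hand_in(), bot.get_obs()['t'])"
```

```text
the job is handed in; nothing more can be done
the job is handed in; nothing more can be done
```

I measured the depth hole of the blank in the steel chuck at about 53 mm. The gauge is back in its stand with the rod still set to that depth, and the job is handed in at about 27 s.

- **Measuring:** I laid the bar on the rim within about 0.3 mm of centre. At about 53 mm of travel the rod stopped moving and the push rose from about 5 N to 13 N. The bar top then stood 18.0 mm above the rim, so the bar lay flat. The camera had put the hole bottom at about 53.0 mm beforehand.
- **Putting back:** The last images show the bar flat in both notches with the grip upwards and the gripper clear. A before-and-after comparison of the top view showed none of the other things moved. The arm and its shadow hid part of that view, mainly around the gouge handle.
- **One small disagreement:** The rod read 53.1–53.3 mm at the blank and while being carried, but 53.5 mm in the stand. I pressed slightly harder than I meant to when setting it down (about 5–6 N), which may have slid the rod by up to about 0.3 mm. The difference is also close to the camera's noise, so I left it.

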